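# Complete the miniature set in its double-lidded case and show it under glass

### The arm

A 6-joint arm with a two-finger parallel gripper is mounted at the origin on the work surface. World frame = base frame: x ahead of the robot, y to its left, z up, the work surface at z = 0. Lengths are in mm, angles in rad, forces in N, time in s.
With the tool pointing down it reaches from about 350 to 975 mm from the base axis. Payload 7.1 kg.
Tool frame: the origin (TCP) lies on the front face of the gripper's body, between the roots of the fingers; the fingertips stand 80 mm ahead of it and the grasp point (between the pads) lies 61 mm ahead of it (env.tips_ahead is the distance from the TCP to the fingertips, in mm); z points along the fingers, y is the direction in which the jaws open and shut (so a half turn about z gives the same grasp; the last joint's range is limited). The gripper opens to 88 mm and grips with 3 to 60 N. Pads are 20 mm wide; open, the fingers measure 115 mm over their backs; the gripper's body (75 mm by 178 mm) begins 61 mm behind the grasp point.
Start: joints at [1.257, 0.423, 1.63, -0, 1.089, -0.019], TCP at [181.561, 598.031, 302.675] pointing down, gripper open.
Joint ranges: [-3, 3], [-0.9, 2.11], [0.09, 2.58], [-1.31, 4.45], [0.11, 2.69], [-2.54, 2.54]. Speed limits (rad/s): [2.39, 2.39, 3.01, 3.14, 3.14, 3.14].

### API

Orientations are given as a unit quaternion [x, y, z, w].
In Python, from station import env, set_gripper, viewer, workorder gives the robot as it stands. Calls block until the motion is done:
- env.reach(position, orientation): joint-space move of the TCP to a pose.
- env.move_l(position, rot=None, rate=150, f_stop=None): straight line of the TCP; rot=None keeps the orientation; rate is the mean speed in mm/s. With f_stop (N) it stops when the force on the tool has changed by that much, and returns True; else False.
- env.move_joints(angles): joint-space move.
- set_gripper(opening): finger opening in mm; the grip force is fixed at half the most; returns when the fingers have stopped.
- env.hold(seconds).
- env.ik(position, orientation): joint angles nearest the present ones, or None.
- env.read_state(): the state.
- viewer.camera(name): name is "scene" or "side" or "wrist"; returns the picture (384x512x3 uint8, blue, green, red); there is no depth.
- viewer.camera_params(name): a dict with "fx", "fy", "cx", "cy" (pixels), "dist" ([k1, k2, p1, p2, k3] as OpenCV has them; the pictures are not rectified), "pose" (4x4, takes a point from camera to world coordinates); the wrist camera has in their place "tool_from_camera" (4x4, takes a point from camera to tool coordinates, whose origin is the TCP and whose axes are the flange's). Camera axes: x right, y up, looking along -z (the intrinsics and any distortion apply to the point x, -y, -z); pixel columns grow to the right and rows downward; lengths in mm; the calibration is good to about 2 mm. A picture is of the moment at which its call begins: read the wrist's pose just before it. camera_params takes no time and is no camera call.
A pose or a line that the arm cannot do raises env.IKError and nothing moves.
- workorder.sign_off(): hands the job in, once; it reports no verdict.
The state is a dict: "time_s": time; "qpos": joint angles; "dq": joint speeds; "tau": joint torques, N m; "tool_pos": TCP position; "orientation": TCP orientation; "force": force on the tool from outside, world axes, zero at the start; "wrist_torque": the same for the moment, N m; "width": finger opening in mm.
Only numpy, scipy, OpenCV 4.12 (cv2) and the standard library are available. Lean on these libraries where they do the work, as an engineer would, in place of code of your own. Each camera call takes 0.05 s, during which the arm holds its last target.

### The job

Stand the loose lamb upright on the pale pad in the empty compartment of the presentation case and let it go. Then gently lower the wooden lid, with the glazed lid nested in it, until both are fully shut, and raise the wooden lid alone to about 45 degrees, leaving the glazed lid shut over the animals; never let a lid drop, keep off the glazed lid, and leave everything else where it stands. The wooden lid falls if let go, so finish while still holding it there by its brass bar.

Things in the scene. Friction and masses are not known exactly. Their poses are not given: they have to be found in the camera images.
- case: Dark wooden case, fixed: 155 mm deep (x), 250 mm wide (y), rim 56 mm above the counter, walls 7 mm, floor 6 mm, lined dark red. Three compartments in a row, centres at x = -14, y = -80, 0, +80 mm, 75 mm wide; dividers 4 by 14 mm high; a cork strip 40 mm high fills x = +48 to +70 mm. Origin: centre of the underside; front (-x) towards the robot, z up. Both lids hinge on the far (+x) wall.
- hinge_line (a point): Middle of the hinge line that both lids share, fixed to the case at x = +81 mm, z = +59 mm in the case frame; the line runs along the case's y axis.
- wood_hinge (a joint): Opening angle of the wooden lid (rad): 0 shut, 1.57 upright, stop at 1.85. It starts a little past upright, where the slight hinge friction (0.08 N m) keeps it; lower than about 1.3 it falls shut by its own weight (about 0.4 kg) unless held.
- wooden_lid: Outer lid: dark wooden tray lid, 160 mm hinge to front, 256 mm wide, 18 mm deep, edges 5 mm thick, hollow side down. Origin on the hinge line at its middle; shut, its axes are the case's, it reaches to x = -162 mm and its top is 16 mm above the hinge line. Two rubber bumpers inside it press on the glazed lid and carry it down. Axes turn with the lid.
- lid_bar (a point): Middle of the lid's brass bar handle: round bar, diameter 10 mm, along the hinge direction, 54 mm clear between its posts, 31 mm clear gap to the lid's front edge. At x = -198, z = +7 mm of the wooden lid's frame. Gripped across, the bar turns between the pads as the lid swings. It points up when open, towards the robot (66 mm above the counter) when shut.
- glazed_hinge (a joint): Opening angle of the glazed lid (rad): 0 shut, 1.57 upright. It starts near upright just in front of the wooden lid. Its hinge is stiff (0.16 N m): it stays where it is put. The wooden lid pushes it down ahead of it; when the wooden lid is fully shut the glazed one is shut to within 0.02.
- glazed_lid: Inner lid: brass-edged frame with a clear pane, 145 mm by 240 mm, 5 mm thick, 0.14 kg, no handle; shut, it lies on the case's rim. It nests inside the hollow of the wooden lid with 3 mm to spare all round. Origin on the hinge line at its middle; shut, its axes are those of the case and it reaches to x = -153 mm. Not to be touched by the robot.
- lamb: White miniature lamb with dark head, about 0.06 kg, loose on the counter. Green base plate 46 mm (x) by 30 mm (y), 5 mm thick; body 34 mm long (x), 22 mm wide (y), its flat sides between 15 and 35 mm above the underside; head at +x, top 42 mm. Origin: centre of the underside; x towards the head, z up.
- place: Pale flat pad 50 by 58 mm, 1 mm, on the floor of the empty compartment, marking where the lamb belongs (which of the three compartments is empty varies). Origin: the middle of the pad on the compartment's floor, 6 mm above the counter; axes as the case's.
- ox: Brown miniature ox, 43 mm high, loose, standing in another compartment of the case. Origin: centre of its underside. Leave it.
- donkey: Grey miniature donkey, 46 mm high at the ears, loose, standing in another compartment of the case. Origin: centre of its underside. Leave it.
- palm: Miniature palm tree on a cork foot, 160 mm high, loose on the counter. Origin: centre of its underside. Leave it.
- well: Miniature well with a little roof, 60 mm across, 100 mm high, loose on the counter. Origin: centre of its underside. Leave it.
- arch: Miniature plaster arch on a cork base 50 by 130 mm, 100 mm high, loose on the counter. Origin: centre of its underside. Leave it.
- gift_box: Cardboard gift box with red lid, 96 by 126 mm, 61 mm high, loose on the counter. Origin: centre of its underside. Leave it.
- glue: White glue bottle with orange cap, 42 mm across, 110 mm high, loose on the counter. Origin: centre of its underside. Leave it.
Not all that is in view belongs to the job. Leave any purple look-alike of the arch alone. Leave any pink look-alike of the lamb alone.

How it is judged:
By the outcome, as a careful person would: the job done as asked, in the order asked, and still so for the second after the job is handed in, while the arm keeps its last pose, push and grip.
It also fails if it takes over 61 s, if anything falls off the work surface, if the arm or the gripper's body presses on something with over 40 N, if the wrist force passes 120 N, or if a joint passes its speed limit or range.

## Working session

There is one attempt and no reset: what is moved stays moved. The work goes in short steps, each a Python script; the robot and the scene stay as the last script left them, time stands still between calls to the robot, and variables do not carry over. Pictures are saved under pics/ and viewed, and the job is handed in when it is done.

```bash
ls; mkdir -p pics; cat > h.py <<'E'
import numpy as np, cv2
from station import env,set_gripper,viewer,workorder
from scipy.spatial.transform import Rotation as R
def snap(cam,name):
    s=env.read_state(); im=viewer.camera(cam); cv2.imwrite(f'pics/{name}.png',im)
    p=viewer.camera_params(cam)
    if cam=='wrist':
        T=np.eye(4);T[:3,:3]=R.from_quat(s['orientation']).as_matrix();T[:3,3]=s['tool_pos']
        P=T@np.array(p['tool_from_camera'])
    else: P=np.array(p['pose'])
    np.savez(f'pics/{name}.npz',P=P,K=[p['fx'],p['fy'],p['cx'],p['cy']],d=np.array(p['dist'],float))
    return im
def load(name):
    z=np.load(f'pics/{name}.npz'); f=z['K'];K=np.array([[f[0],0,f[2]],[0,f[1],f[3]],[0,0,1]]);return z['P'],K,z['d']
def ray(name,uv):
    P,K,d=load(name)
    q=cv2.undistortPoints(np.array([[uv]],float),K,d)[0,0]
    v=P[:3,:3]@np.array([q[0],-q[1],-1]);return P[:3,3],v/np.linalg.norm(v)
def onz(name,uv,z):
    o,v=ray(name,uv);return o+v*(z-o[2])/v[2]
def tri(obs):
    A=np.zeros((3,3));b=np.zeros(3);rs=[ray(n,u) for n,u in obs]
    for o,v in rs:
        M=np.eye(3)-np.outer(v,v);A+=M;b+=M@o
    X=np.linalg.solve(A,b);return X,[np.linalg.norm((np.eye(3)-np.outer(v,v))@(X-o)) for o,v in rs]
def proj(name,X):
    P,K,d=load(name);c=np.linalg.inv(P)@np.append(X,1);c=c[:3]*[1,-1,-1]
    return cv2.projectPoints(c[None],np.zeros(3),np.zeros(3),K,d)[0][0,0]
E
python3 - <<'E'
from h import *
for c in('scene','side','wrist'): snap(c,c+'0'); 
for c in('scene0','side0','wrist0'):print(c,load(c)[0].round(2).tolist())
print(env.read_state())
E
```

```text
pics
scene0 [[0.41, -0.67, 0.62, 1244.5], [0.91, 0.31, -0.27, -236.53], [-0.01, 0.67, 0.74, 834.95], [0.0, 0.0, 0.0, 1.0]]
side0 [[-0.96, 0.18, -0.21, 346.45], [-0.28, -0.59, 0.76, 926.14], [0.02, 0.79, 0.62, 788.22], [0.0, 0.0, 0.0, 1.0]]
wrist0 [[0.29, -0.92, -0.27, 107.63], [0.96, 0.28, 0.08, 620.41], [-0.0, -0.28, 0.96, 384.9], [0.0, 0.0, 0.0, 1.0]]
{'time_s': 0.15, 'qpos': array([ 1.25696437e+00,  4.23655663e-01,  1.63048635e+00, -1.07167694e-05,
        1.08859276e+00, -1.90376719e-02]), 'dq': array([-3.31310077e-04, -2.48792684e-03, -4.18192901e-03, -2.19760433e-05,
       -3.01448913e-04,  1.06599791e-03]), 'tau': array([-2.64022481e-05, -5.44984317e+01, -2.73919237e+01,  6.44123624e-02,
        2.04602868e-02, -8.08803793e-05]), 'tool_pos': array([181.4886148 , 597.72819807, 302.09727693]), 'orientation': array([ 1.46861515e-01,  9.89156898e-01, -5.63955662e-04, -8.99257666e-05]), 'force': array([ 0.30285285, -0.04255549,  1.34499703]), 'wrist_torque': array([-0.03277064,  0.00329821,  0.01872625]), 'width': 87.92195415807556}
```

View pics/scene0.png

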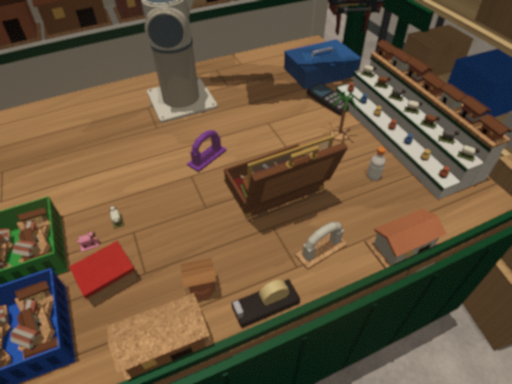

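View pics/side0.png

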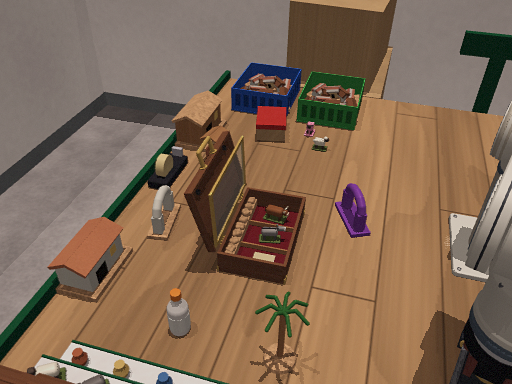

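View pics/wrist0.png

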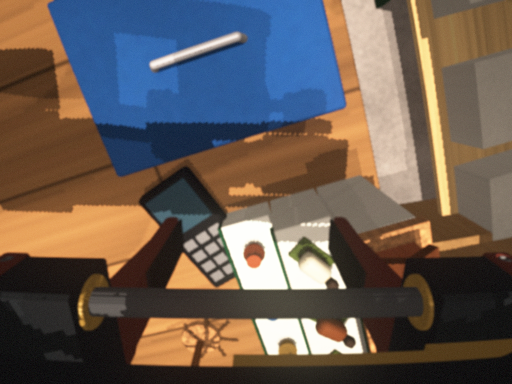

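Scene0 shows the case around (285,175), the white lamb at (116,216) and its pink look-alike at (89,241). Side0 shows the lamb at (320,145) and the pale pad at (265,257) in the nearest compartment. Next I'll get rough positions.

```bash
python3 - <<'E'
from h import *
print('lamb',tri([('scene0',(116,217)),('side0',(320,146))]))
for n,uv in [('rim fl near',(292,279)),('rim',(305,196)),('rim back',(219,263)),('rim far back',(252,190))]: print(n,onz('side0',uv,56).round(1))
for n,uv in [('pad',(265,257))]: print(n,onz('side0',uv,7).round(1))
for a in ['scene0','side0']:
    im=cv2.imread(f'pics/{a}.png')
    c=(180,120,360,220) if a=='scene0' else (180,120,330,290)
    cv2.imwrite(f'pics/{a}_z.png',cv2.resize(im[c[1]:c[3],c[0]:c[2]],None,fx=3.5 if a=='side0' else 4.4,fy=3.5 if a=='side0' else 4.4,interpolation=cv2.INTER_CUBIC))
print('bar ends',)
E
```

```text
lamb (array([ 489.45823583, -328.51418191,   11.10526231]), [np.float64(0.7620038504827854), np.float64(0.762003850482884)])
rim fl near [446.2 276.5  56. ]
rim [476.2  -6.   56. ]
rim back [606.4 278.2  56. ]
rim far back [612.5  10.4  56. ]
pad [528.1 185.5   7. ]
bar ends
```

View pics/side0_z.png

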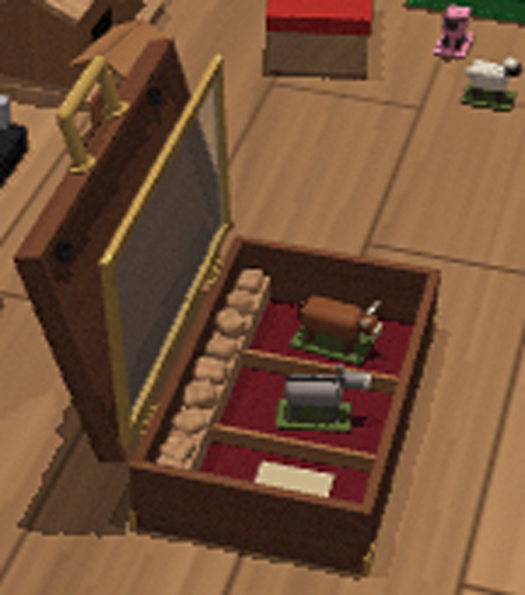

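View pics/scene0_z.png

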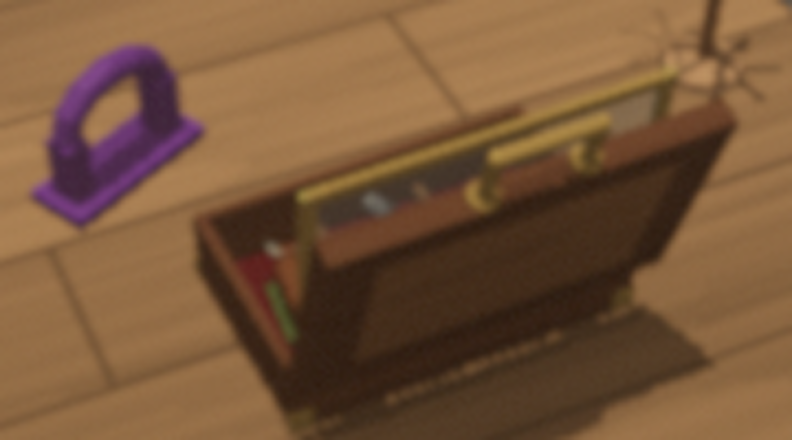

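```bash
cat > est.py <<'E'
from h import *
Z=lambda u,v:(180+u/3.5,120+v/3.5)
c=[onz('side0',Z(*p),56) for p in [(373,508),(437,272),(135,465),(237,240)]]
print(np.array(c).round(1)); d=c[0]-c[1]; print('yaw',np.degrees(np.arctan2(-d[0],d[1])),np.linalg.norm(d))
d=c[2]-c[3];print('yaw',np.degrees(np.arctan2(-d[0],d[1])),np.linalg.norm(d)); print('depth',np.linalg.norm(c[0]-c[2]),'centre',np.mean(c,0))
print('pink',onz('side0',(310,134),5))
E
python3 est.py; python3 - <<'E'
from h import *
try:
    q=env.ik([430,140,480],R.from_matrix(np.diag([-1,1,-1.])).as_quat());print(q)
    q=env.ik([430,-300,350],R.from_matrix(np.diag([-1,1,-1.])).as_quat());print(q)
except Exception as e: print(e)
E
```

```text
[[466.  241.7  56. ]
 [475.1   1.1  56. ]
 [617.7 249.8  56. ]
 [624.9   7.9  56. ]]
yaw 2.1624706764149235 240.79259993535663
yaw 1.712370456015446 241.9610236834057
depth 151.86256576385605 centre [545.92077637 125.11445266  56.        ]
pink [ 535.53127998 -400.60096126    5.        ]
[ 2.88439809e-01 -1.80612971e-02  1.77470323e+00 -4.44089210e-16
  1.38495072e+00 -1.28235652e+00]
[-6.31861951e-01  2.19182709e-01  1.80580091e+00 -4.44089210e-16
  1.11660904e+00 -2.20265828e+00]
```

```bash
python3 - <<'E'
from h import *
q=R.from_matrix(np.diag([-1,1,-1.])).as_quat()
env.reach([430,140,480],q); snap('wrist','w1')
env.reach([450,-270,330],q); snap('wrist','w2'); print(env.read_state()['time_s'],env.read_state()['qpos'])
E
```

```text
3.8417 [-5.61342805e-01  2.42105287e-01  1.82476596e+00  1.98128515e-04
  1.07391702e+00 -2.13353218e+00]
```

View pics/w1.png

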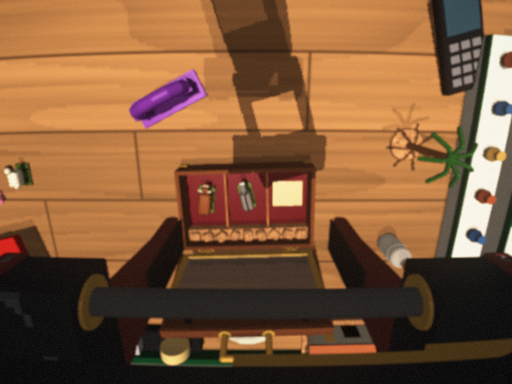

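View pics/w2.png

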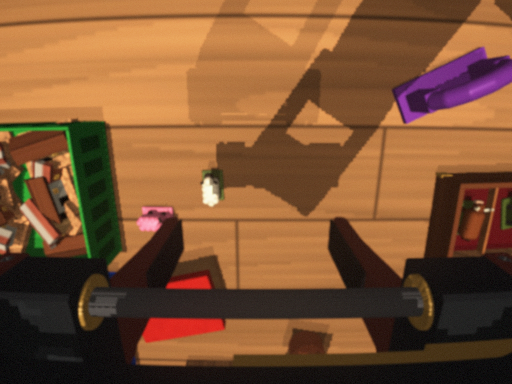

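W1 shows the case with the pad at about (287,194). W2 shows the lamb at about (212,187), head towards the top of the image (-x), with the pink one at (155,218). I'll zoom in for the details.

```bash
python3 - <<'E'
from h import *
im=cv2.imread('pics/w2.png');cv2.imwrite('pics/w2z.png',cv2.resize(im[150:240,130:260],None,fx=6,fy=6,interpolation=cv2.INTER_CUBIC))
im=cv2.imread('pics/w1.png');cv2.imwrite('pics/w1z.png',cv2.resize(im[150:275,165:330],None,fx=4.7,fy=4.7,interpolation=cv2.INTER_CUBIC))
im=cv2.imread('pics/side0.png');cv2.imwrite('pics/side0l.png',cv2.resize(im[110:170,280:360],None,fx=9,fy=9,interpolation=cv2.INTER_CUBIC))
E
```

```text
(no output)
```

View pics/w2z.png

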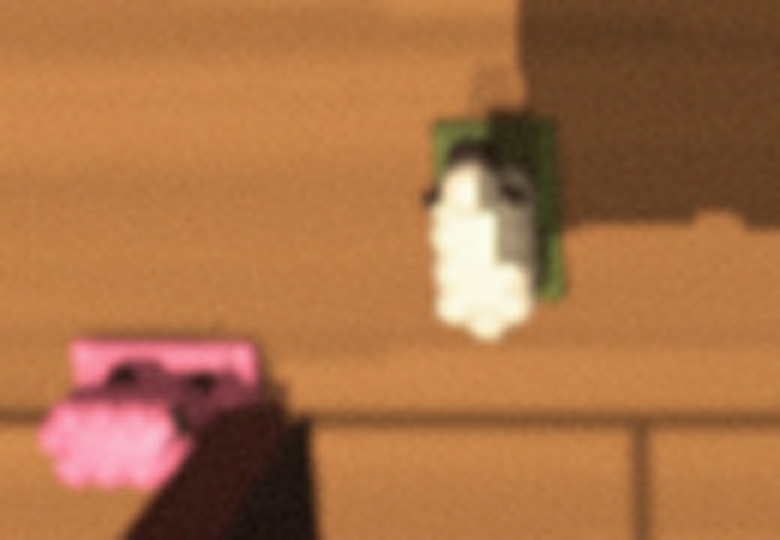

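View pics/w1z.png

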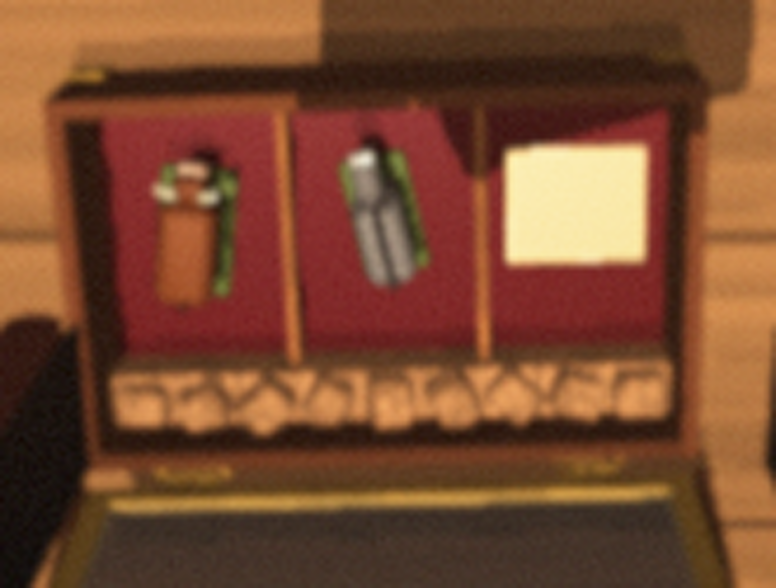

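View pics/side0l.png

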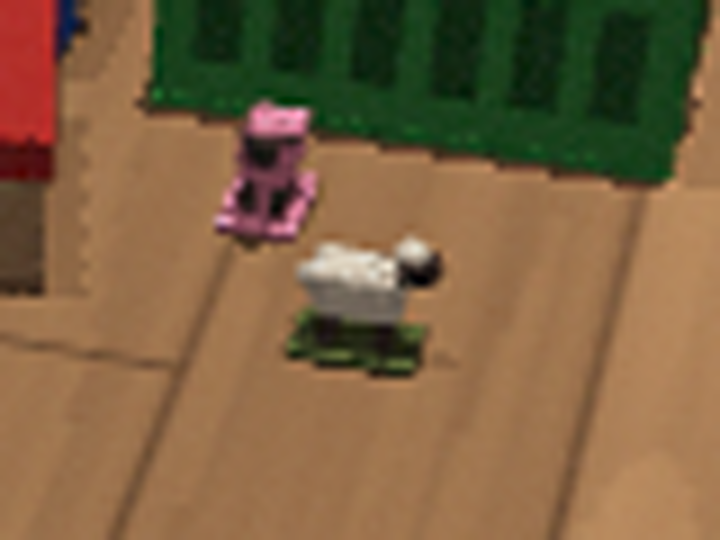

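```bash
python3 - <<'E'
from h import *
W=lambda u,v:(130+u/6-.4,150+v/6-.4)
V=lambda u,v:(165+u/4.7-.4,150+v/4.7-.4)
S=lambda u,v:(280+u/9-.4,110+v/9-.4)
A,B,C=[onz('w2',W(*p),5) for p in [(432,118),(557,118),(566,300)]]
print('lamb fl,fr,rr',A.round(1),B.round(1),C.round(1),'ctr',((A+C)/2).round(1),np.linalg.norm(A-B),np.linalg.norm(B-C))
d=B-C;print('head dir deg',np.degrees(np.arctan2(d[1],d[0])), np.degrees(np.arctan2(*( (B-A)[[0,1]]*[-1,1]))))
print('head top tri',tri([('w2',W(463,170)),('side0',S(410,238))]))
print('body front side base corner fr',tri([('w2',W(557,118)),('side0',S(425,328))]))
a,b=[onz('side0',S(*p),0) for p in [(285,352),(415,375)]];print('side base edge near bottom',a.round(1),b.round(1))
print('body top mid (z40?)',onz('w2',W(483,250),38).round(1))
p=[onz('w1',V(*q),7) for q in [(503,144),(648,143),(648,266),(506,268)]];print('pad',np.array(p).round(1),np.mean(p,0).round(1))
ct=np.mean(p,0)
Z=lambda u,v:(180+u/3.5-.4,120+v/3.5-.4)
print('pad side',np.mean([onz('side0',Z(*q),7) for q in [(262,462),(335,475),(329,496),(255,486)]],0).round(1))
print('padcorner tri',tri([('w1',V(648,266)),('side0',Z(255,487))]),tri([('w1',V(503,144)),('side0',Z(335,475))]))
# rim outer corners
c=[onz('w1',V(*q),56) for q in [(48,102),(705,102),(700,455),(90,463)]];print('rim',np.array(c).round(1),np.mean(c,0).round(1))
print('tri rim', tri([('w1',V(48,102)),('side0',Z(437,272))]),tri([('w1',V(706,102)),('side0',Z(373,508))]))
print('bar side?')
E
```

```text
lamb fl,fr,rr [ 470.  -345.6    5. ] [ 470. -316.    5.] [ 515.4 -315.2    5. ] ctr [ 492.7 -330.4    5. ] 29.574924949213678 45.40455084268045
head dir deg -179.01491264744087 -0.030273586839751798
head top tri (array([ 475.090368  , -332.23750537,   45.72903531]), [np.float64(3.1983009059301115), np.float64(3.198300905930214)])
body front side base corner fr (array([ 466.56028577, -314.02302075,   23.02790269]), [np.float64(0.7989455397905536), np.float64(0.7989455397906198)])
side base edge near bottom [ 515.5 -320.9    0. ] [ 469.3 -320.1    0. ]
body top mid (z40?) [ 492.2 -329.6   38. ]
pad [[505.8 172.2   7. ]
 [505.3 232.3   7. ]
 [559.6 234.8   7. ]
 [560.5 174.3   7. ]] [532.8 203.4   7. ]
pad side [530.8 185.1   7. ]
padcorner tri (array([546.61542976, 229.32048969,  39.4873792 ]), [np.float64(0.8437731363487966), np.float64(0.8437731363487969)]) (array([506.36862468, 172.23851185,   5.94777332]), [np.float64(0.2787159240487462), np.float64(0.27871592404867995)])
rim [[475.9  -1.7  56. ]
 [475.9 244.9  56. ]
 [623.2 251.6  56. ]
 [627.    3.5  56. ]] [550.5 124.6  56. ]
tri rim (array([476.49324282,  -2.15546776,  54.42597282]), [np.float64(0.19127328502184265), np.float64(0.19127328502200752)]) (array([470.45633188, 244.36593677,  61.01940358]), [np.float64(4.135923625733646), np.float64(4.135923625733682)])
bar side?
```

```bash
python3 - <<'E'
from h import *
a=np.radians(0.5)  # tool y along lamb y
def rot(yaw): return (R.from_euler('z',yaw)*R.from_matrix(np.diag([-1,1,-1.]))).as_quat()
q=rot(a)
set_gripper(56)
env.reach([492.5,-330,150],q)
print(env.move_l([492.5,-330,88],rate=80,f_stop=8))
snap('side','s1')
set_gripper(10); s=env.read_state();print(s['time_s'],s['width'],s['force'],s['tool_pos'])
env.move_l([492.5,-330,200],rate=120); snap('wrist','w3');snap('side','s2');s=env.read_state();print(s['time_s'],s['width'],s['force'])
E
```

```text
False
6.9167 21.688248427588864 [-0.30781892 -1.44786408  1.91780747] [ 492.55741658 -330.06569257   88.1186991 ]
8.1 21.870009953837663 [-0.11060996  0.02958676 -0.76619828]
```

View pics/s2.png

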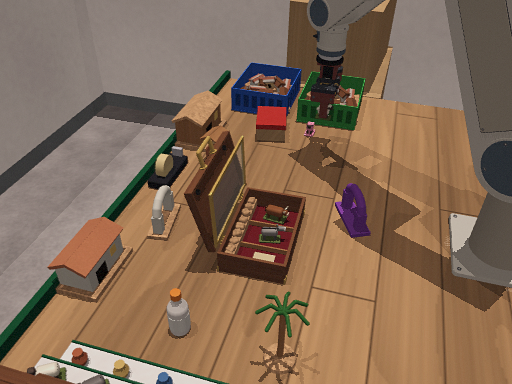

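View pics/w3.png

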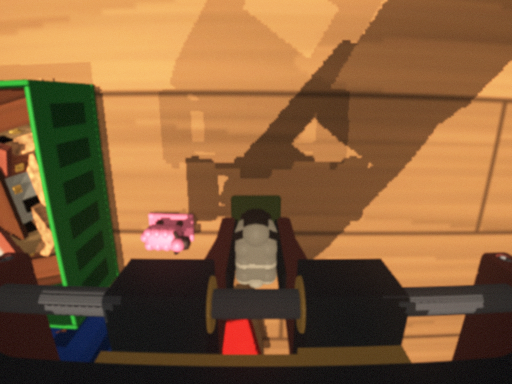

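W3 and S2 show the lamb held squarely, with the green base's front edge at row 196, columns 232–281. Now I'll compute its offset in the hand and take a better view of the compartment.

```bash
python3 - <<'E'
from h import *
im=cv2.imread('pics/w3.png');cv2.imwrite('pics/w3z.png',cv2.resize(im[180:300,200:310],None,fx=5,fy=5,interpolation=cv2.INTER_CUBIC))
# base top world z =200-83=117
for uv in [(232,196),(281,196)]: print(onz('w3',uv,117)-[492.5,-330,0])
q=(R.from_euler('z',np.radians(1.5))*R.from_matrix(np.diag([-1,1,-1.]))).as_quat()
env.move_l([430,-250,420],rate=250)
env.reach([450,195,420],q); snap('wrist','w4'); print(env.read_state()['time_s'],env.read_state()['width'],env.read_state()['tool_pos'])
im=cv2.imread('pics/w4.png');cv2.imwrite('pics/w4z.png',cv2.resize(im,None,fx=1.56,fy=1.56,interpolation=cv2.INTER_CUBIC))
E
```

```text
[-22.44784548 -13.68453993 117.        ]
[-22.67902847  15.11894625 117.        ]
10.9 22.126363728721344 [450.35016012 194.2266891  419.89632055]
```

View pics/w4z.png

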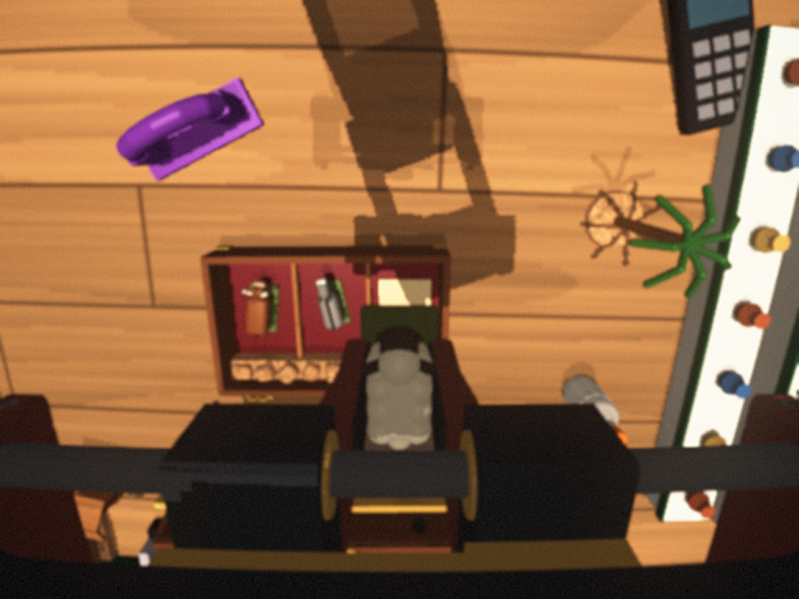

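View pics/w3z.png

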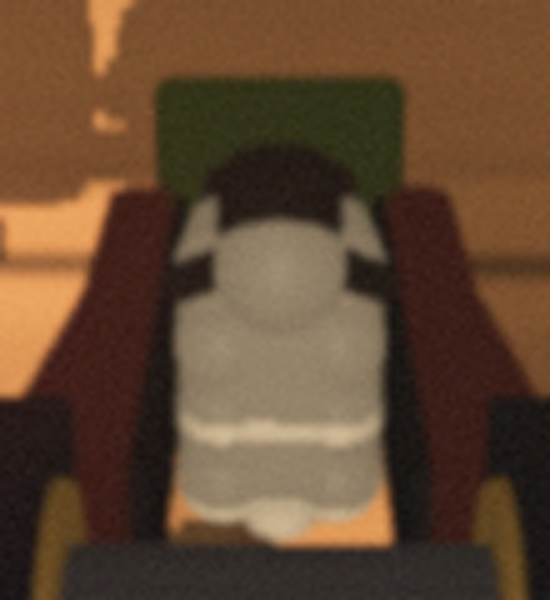

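W4 shows the held lamb hiding most of the pad (visible at about (404,290) in the 1.56x picture). I'll shift sideways for a clear view.

```bash
python3 - <<'E'
from h import *
env.move_l([470,105,370],rate=200); env.hold(0.2); snap('wrist','w5'); print(env.read_state()['time_s'])
im=cv2.imread('pics/w5.png');cv2.imwrite('pics/w5z.png',cv2.resize(im,None,fx=1.56,fy=1.56,interpolation=cv2.INTER_CUBIC))
for n in('w1','w5'):
    im=cv2.imread(f'pics/{n}.png').astype(int);b,g,r=im[...,0],im[...,1],im[...,2]
    m=((r>170)&(g>150)&(b>95)&(r-b<130)).astype(np.uint8)
    for c in cv2.findContours(m,0,2)[0]:
        if cv2.contourArea(c)>300:
            rc=cv2.minAreaRect(c);bx=cv2.boxPoints(rc)
            print(n,rc,np.array([onz(n,p,7)[:2] for p in bx]).round(1).tolist(),onz(n,rc[0],7).round(1))
E
```

```text
11.825
w1 ((287.5, 193.0), (24.0, 29.0), 90.0) [[507.3, 174.9], [507.3, 231.5], [557.1, 233.8], [557.0, 175.8]] [531.9 203.9   7. ]
w1 ((488.6481018066406, 146.93626403808594), (32.88524627685547, 227.90809631347656), 10.635895729064941) [[676.7, 569.0], [227.8, 569.6], [233.7, 637.5], [694.2, 650.3]] [437.2 599.8   7. ]
w5 ((452.97955322265625, 273.3233947753906), (18.535207748413086, 26.76630401611328), 52.4314079284668) [[681.8, 436.3], [648.7, 468.6], [678.8, 498.5], [713.1, 465.7]] [680.2 467.1   7. ]
w5 ((315.5, 192.5), (27.0, 37.0), 90.0) [[512.8, 172.2], [511.2, 230.4], [556.2, 235.1], [557.7, 175.2]] [534.1 203.1   7. ]
```

View pics/w5z.png

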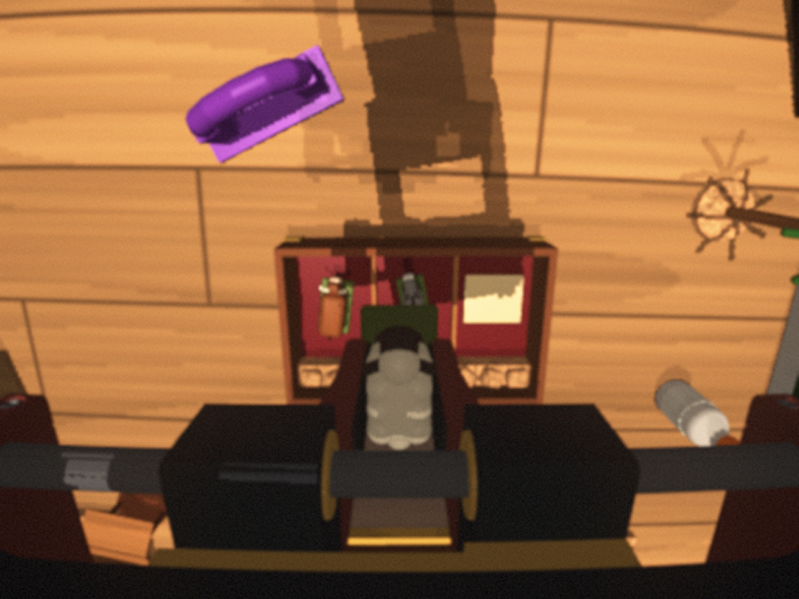

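W5 shows the whole pad, corners about (464,275), (522,275), (522,323) and (463,324) in the zoomed picture; its front part is in shadow.

```bash
python3 - <<'E'
from h import *
im=cv2.imread('pics/w5.png');cv2.imwrite('pics/w5p.png',cv2.resize(im[145:265,165:365],None,fx=4,fy=4,interpolation=cv2.INTER_CUBIC))
E
```

```text
(no output)
```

View pics/w5p.png

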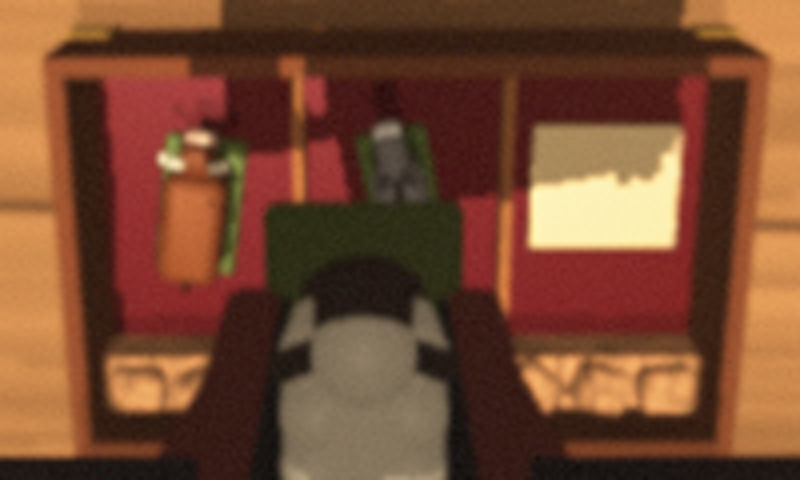

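```bash
python3 - <<'E'
from h import *
W=lambda u,v:(165+u/4-.4,145+v/4-.4)
p=np.array([onz('w5',W(*q),7) for q in [(530,124),(684,124),(678,249),(528,249)]]);print('pad',p.round(1),p.mean(0).round(1))
c=np.array([onz('w5',W(*q),56) for q in [(46,58),(768,58),(727,453),(80,453)]]);print('rim',c.round(1),c.mean(0).round(1))
def yaw(d):return np.degrees(np.arctan2(-d[0],d[1]))
print(yaw(p[1]-p[0]),yaw(p[2]-p[3]),yaw(c[1]-c[0]),yaw(c[2]-c[3]))
e=p[3]-p[0],p[2]-p[1],c[3]-c[0],c[2]-c[1]
print([np.degrees(np.arctan2(d[1],d[0])).round(2) for d in e])
V=lambda u,v:(165+u/4.7-.4,150+v/4.7-.4)
print('heights: pad corner w1/w5',tri([('w1',V(503,144)),('w5',W(530,124))]),tri([('w1',V(648,266)),('w5',W(678,249))]))
# glazed/wooden lid: hinge markers
for n in('w1',):print([onz('w1',V(*q),59).round(1) for q in [(160,475),(615,467)]])
Z=lambda u,v:(180+u/3.5-.4,120+v/3.5-.4)
Sc=lambda u,v:(180+u/4.4-.4,120+v/4.4-.4)
# bar ends: side posts at (70,115) near &(100,68) far ; scene (490,157) (610,122)
print('bar A',tri([('side0',Z(66,115)),('scene0',Sc(607,123))]),'bar B',tri([('side0',Z(100,66)),('scene0',Sc(489,158))]))
print('lid corner near',tri([('side0',Z(20,255)),('scene0',Sc(735,115))]),'far',tri([('side0',Z(160,42)),('scene0',Sc(325,260))]))
E
```

```text
pad [[507.3 172.    7. ]
 [505.6 232.4   7. ]
 [557.7 235.4   7. ]
 [559.2 174.7   7. ]] [532.4 203.6   7. ]
rim [[475.8  -2.5  56. ]
 [469.  245.   56. ]
 [622.  248.9  56. ]
 [628.2   2.5  56. ]] [548.8 123.5  56. ]
1.594126953923586 1.417427026335003 1.5679742711046574 1.4451774073283945
[np.float64(2.99), np.float64(3.35), np.float64(1.89), np.float64(1.45)]
heights: pad corner w1/w5 (array([507.97073592, 172.64019665,   1.63538399]), [np.float64(0.69002295220536), np.float64(0.690022952205457)]) (array([556.20929683, 233.63387517,  13.52485418]), [np.float64(0.9057706508305077), np.float64(0.9057706508304894)])
[array([630.7,  32.5,  59. ]), array([626.9, 216.8,  59. ])]
bar A (array([690.28847349, 161.25738704, 247.68224839]), [np.float64(2.4637682016216953), np.float64(2.463768201621373)]) bar B (array([690.46014837,  94.72554315, 245.62550909]), [np.float64(1.0844909472948947), np.float64(1.084490947294749)])
lid corner near (array([682.27454261, 254.58262676, 212.12949772]), [np.float64(1.0976571935960222), np.float64(1.0976571935958677)]) far (array([686.6081961 ,   0.85854317, 209.65125117]), [np.float64(2.099506701775718), np.float64(2.099506701775676)])
```

The case yaw is 1.55° and its centre (548.8, 123.7). Two independent views put the pad at (532.4, 203.5). Placing the lamb now.

```bash
python3 - <<'E'
from h import *
q=(R.from_euler('z',np.radians(1.55))*R.from_matrix(np.diag([-1,1,-1.]))).as_quat()
P=np.array([531.9,203.4])
env.reach([*P,230],q)
env.move_l([*P,108],rate=100)
snap('side','s3')
print(env.move_l([*P,94],rate=25,f_stop=3)); s=env.read_state();print(s['time_s'],s['width'],s['force'],s['tool_pos'])
E
```

```text
True
14.55 21.649450582292072 [-0.50420294  0.20681371  4.45566863] [531.66436921 203.33400191  94.11974164]
```

View pics/s3.png

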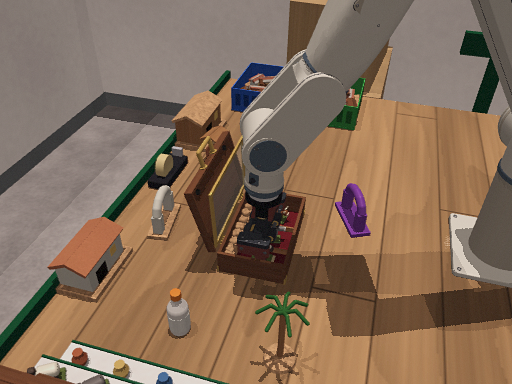

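S3 shows the gripper over the near compartment. It then touched the pad at TCP z 94.1, close to the expected 95. Releasing and checking.

```bash
python3 - <<'E'
from h import *
set_gripper(33); s=env.read_state();print(s['width'],s['force'])
env.move_l([531.9,203.4,165],rate=70)
q=(R.from_euler('z',np.radians(1.55))*R.from_matrix(np.diag([-1,1,-1.]))).as_quat()
env.move_l([460,150,370],rate=250); snap('wrist','w6');snap('side','s4');print(env.read_state()['time_s'])
im=cv2.imread('pics/w6.png');cv2.imwrite('pics/w6p.png',cv2.resize(im[130:270,150:350],None,fx=4,fy=4,interpolation=cv2.INTER_CUBIC))
im=cv2.imread('pics/s4.png');cv2.imwrite('pics/s4p.png',cv2.resize(im[120:290,180:330],None,fx=3.5,fy=3.5,interpolation=cv2.INTER_CUBIC))
E
```

```text
33.22248557565523 [-0.3431516  -0.05994082  0.66457936]
17.275
```

View pics/w6p.png

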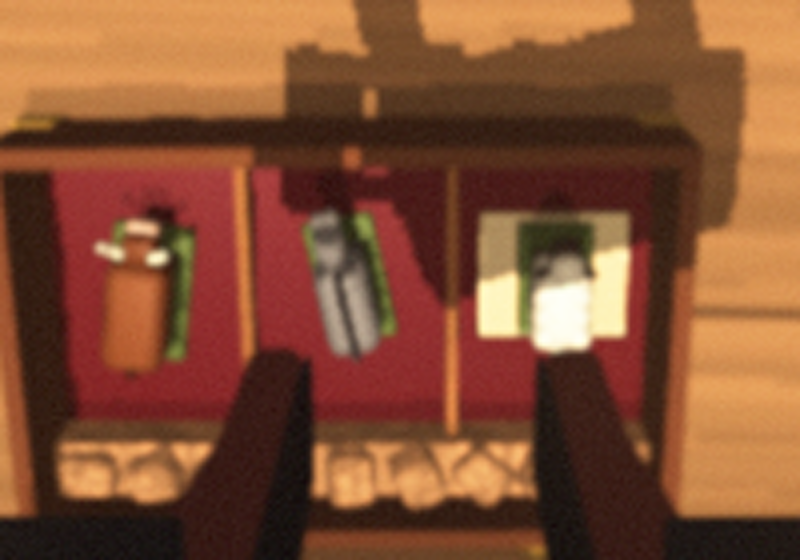

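View pics/s4p.png

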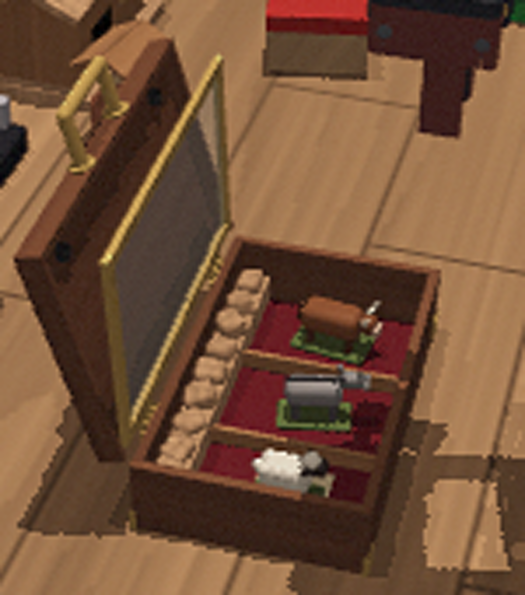

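S4 and w6 show the lamb upright and centred on the pad, head to the front, with the ox and donkey unmoved. Next is the brass bar: I'll take two wrist views with the gripper in its grip orientation.

```bash
python3 - <<'E'
from h import *
def Q(s): return (R.from_euler('z',np.radians(1.55)+s*np.pi/2)*R.from_matrix(np.diag([-1,1,-1.]))).as_quat()
for s in(1,-1):
    for p in([685,128,440],[690,128,308],[432,120,127]): print(s,env.ik(p,Q(s)))
q0=env.read_state()['qpos'];print(q0)
E
```

```text
1 None
1 None
1 None
-1 [ 1.67653368e-01  4.23106708e-01  1.31291986e+00 -4.44089210e-16
  1.40556608e+00  1.40600764e-01]
-1 [ 1.66464296e-01  5.31216428e-01  1.43968759e+00 -4.44089210e-16
  1.17068864e+00  1.39411693e-01]
-1 [ 2.44402383e-01  4.83540556e-01  2.11020129e+00 -4.44089210e-16
  5.47850806e-01  2.17349780e-01]
[ 2.90858628e-01  1.35049679e-01  1.86504537e+00 -2.56759818e-05
  1.14585281e+00 -1.30706666e+00]
```

```bash
python3 - <<'E'
from h import *
q=(R.from_euler('z',np.radians(1.55)-np.pi/2)*R.from_matrix(np.diag([-1,1,-1.]))).as_quat()
set_gripper(60)
env.reach([640,125,470],q); env.hold(.2); snap('wrist','w7')
env.move_l([720,125,420],rate=200); env.hold(.2); snap('wrist','w8'); print(env.read_state()['time_s'])
E
```

```text
20.325
```

View pics/w7.png

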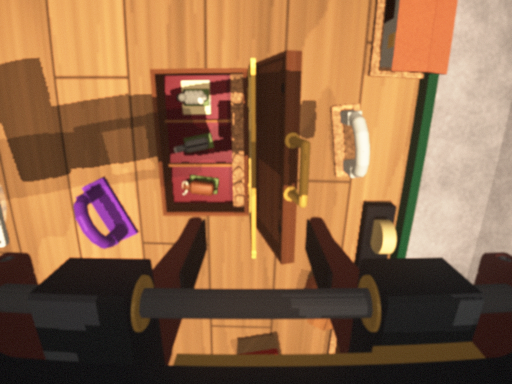

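View pics/w8.png

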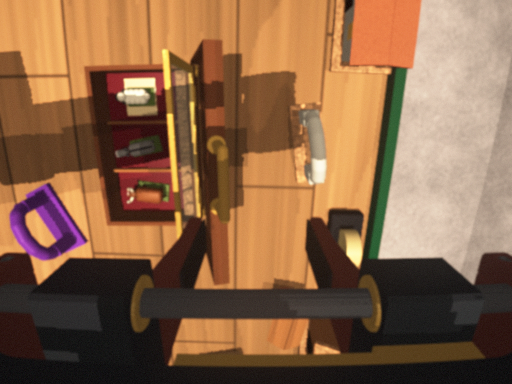

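```bash
python3 - <<'E'
from h import *
for n,(a,b,c,d) in {'w7':(270,115,330,220),'w8':(190,125,250,230)}.items():
    im=cv2.imread(f'pics/{n}.png');cv2.imwrite(f'pics/{n}z.png',cv2.resize(im[b:d,a:c],None,fx=5.5,fy=5.5,interpolation=cv2.INTER_CUBIC))
E
```

```text
(no output)
```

View pics/w7z.png

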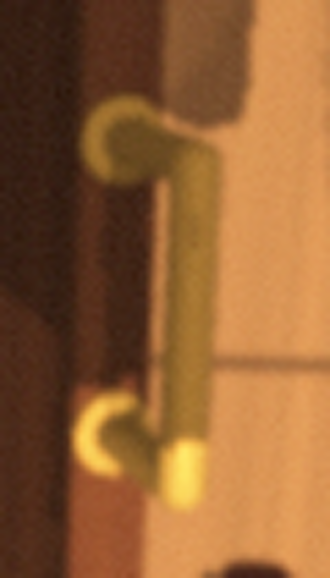

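View pics/w8z.png

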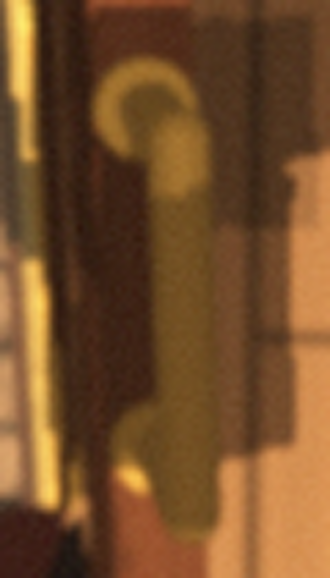

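```bash
python3 - <<'E'
from h import *
A=lambda u,v:(270+u/5.5-.4,115+v/5.5-.4)
B=lambda u,v:(190+u/5.5-.4,125+v/5.5-.4)
t,e1=tri([('w7',A(196,140)),('w8',B(180,118))]);b,e2=tri([('w7',A(183,508)),('w8',B(190,537))])
print(t,e1,b,e2,'mid',(t+b)/2,np.linalg.norm(t-b))
# with side0 view
print(tri([('w7',A(196,140)),('w8',B(180,118)),('side0',(180+66/3.5-.4,120+115/3.5-.4)),('scene0',(180+607/4.4-.4,120+123/4.4-.4))]))
print(tri([('w7',A(183,508)),('w8',B(190,537)),('side0',(180+100/3.5-.4,120+63/3.5-.4)),('scene0',(180+489/4.4-.4,120+158/4.4-.4))]))
E
```

```text
[690.86213082 163.16746828 247.302113  ] [np.float64(0.4719900355306403), np.float64(0.4719900355306768)] [692.78748987  92.23189582 251.56599064] [np.float64(0.4214235760200323), np.float64(0.42142357601995595)] mid [691.82481035 127.69968205 249.43405182] 71.08968349316162
(array([690.42303276, 162.44587571, 247.66418952]), [np.float64(1.278187006056926), np.float64(0.5908844771902542), np.float64(3.2585569658419957), np.float64(1.85512793562308)])
(array([692.52060557,  91.8215764 , 247.70298734]), [np.float64(1.6842043279946441), np.float64(0.7782269112710145), np.float64(2.158907496547494), np.float64(1.3236500624832621)])
```

Bar midpoint is (691.5, 127.5, 248), consistent with the hinge model at about 1.85 rad, i.e. at the stop. Gripping it now.

```bash
python3 - <<'E'
from h import *
q=(R.from_euler('z',np.radians(1.55)-np.pi/2)*R.from_matrix(np.diag([-1,1,-1.]))).as_quat()
set_gripper(44)
env.move_l([691,127.5,390],rate=150)
print(env.move_l([691,127.5,310],rate=60,f_stop=5))
set_gripper(4); env.hold(.2); s=env.read_state();print(s['time_s'],s['width'],s['force'],s['wrist_torque'],s['tool_pos'])
snap('wrist','w9');snap('side','s5')
E
```

```text
False
23.55 9.293957644641738 [-2.51099991  0.47546913  1.74683887] [-0.0934858   0.52798746  0.02627885] [690.79450173 127.50129891 310.00029951]
```

View pics/w9.png

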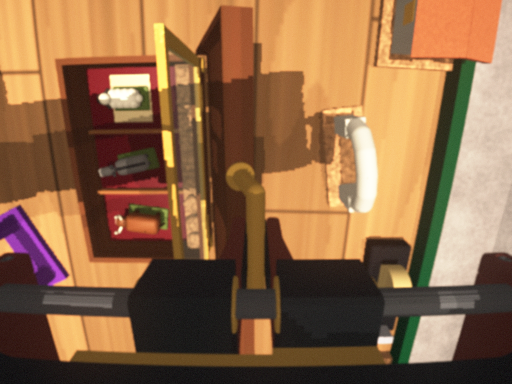

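View pics/s5.png

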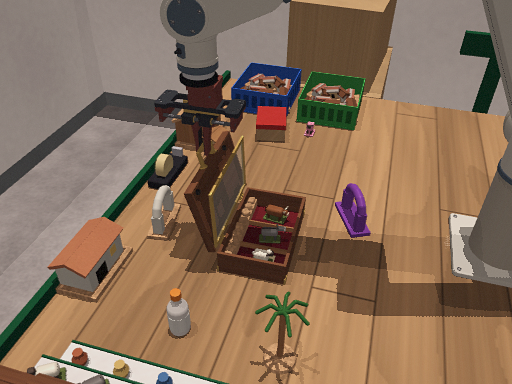

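W9 and s5 show the bar firmly between the pads (width 9.3) with clear sides. Lowering along the arc in small force-checked steps.

```bash
cat > arc.py <<'E'
from h import *
yw=np.radians(1.55);e=np.array([np.cos(yw),np.sin(yw),0]);zz=np.array([0,0,1.])
H=np.array([629.8,125.9,59.])
def rel(t): return (-198*np.cos(t)+7*np.sin(t))*e+(198*np.sin(t)+7*np.cos(t))*zz
def go(t,D,dr,rate,fs=25):
    r=rel(t);u=r/np.linalg.norm(r);tg=np.cross(e,zz);
    st=env.move_l(H+r+D+dr*u,rate=rate,f_stop=fs)
    s=env.read_state();F=s['force'];tan=np.cross(np.cross(e,zz),u)
    print(f"{np.degrees(t):6.1f} t={s['time_s']:.2f} stop={st} F={F.round(1)} Fr={F@u:.1f} Ft={F@tan:.1f} dr={dr:.2f} w={s['width']:.2f} M={s['wrist_torque'].round(2)}",(s['tool_pos']-D-H).round(1))
    return st,F@u
E
python3 - <<'E'
from arc import *
D=np.array([0,0,62.6]);dr=0
for a in [102,97,92,87,81,75]:
    st,fr=go(np.radians(a),D,dr,60)
    dr+=np.clip(.04*fr,-.5,.5)
    if st: break
snap('side','s6')
E
```

```text
102.0 t=24.02 stop=False F=[ 0.7 -0.5 -1. ] Fr=-0.8 Ft=-0.9 dr=0.00 w=9.21 M=[-0.15 -0.27 -0.02] [ 47.7   1.3 192.3]
  97.0 t=24.47 stop=False F=[ 0.7 -1.   1.5] Fr=1.6 Ft=-0.5 dr=-0.03 w=8.91 M=[-0.23 -0.37  0.05] [ 30.9   0.8 196.2]
  92.0 t=24.91 stop=False F=[ 1.6 -0.5  3.6] Fr=3.7 Ft=-1.3 dr=0.03 w=8.90 M=[-0.2  -0.3  -0.02] [ 13.5   0.4 197.9]
  87.0 t=25.35 stop=False F=[ 0.9 -0.4  2.4] Fr=2.4 Ft=-0.9 dr=0.18 w=9.52 M=[-0.09 -0.22  0.01] [ -3.9  -0.  198.3]
  81.0 t=25.85 stop=False F=[0.2 1.3 2.7] Fr=2.6 Ft=-0.6 dr=0.28 w=9.08 M=[ 0.1  -0.21  0.02] [-24.8  -0.5 196.7]
  75.0 t=26.35 stop=False F=[-0.2  2.7  0.5] Fr=0.6 Ft=-0.0 dr=0.38 w=8.49 M=[ 0.29 -0.24 -0.01] [-45.2  -1.1 193.2]
```

View pics/s6.png

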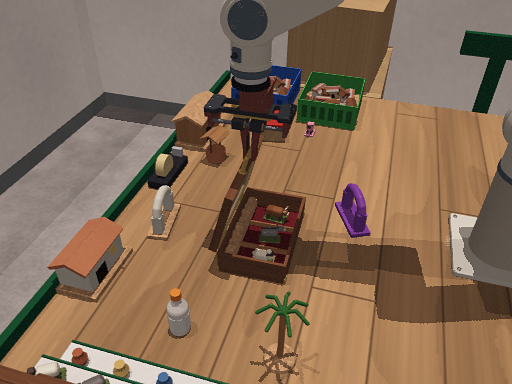

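S6 shows both lids coming down together, and forces stay below 4 N. Continuing to near shut.

```bash
python3 - <<'E'
from arc import *
D=np.array([0,0,62.6]);dr=.38
for a in [69,63,57,51,45,39,33,27,21,15,10,6]:
    st,fr=go(np.radians(a),D,dr,55)
    dr+=np.clip(.04*fr,-.5,.5)
    if st: break
print(dr)
snap('side','s7')
E
```

```text
69.0 t=26.93 stop=False F=[-0.5  2.4  0.4] Fr=0.5 Ft=0.2 dr=0.38 w=9.12 M=[ 0.4  -0.16  0.01] [-65.1  -1.7 187.5]
  63.0 t=27.45 stop=False F=[ 0.8  4.2 -1.2] Fr=-1.4 Ft=-0.4 dr=0.40 w=9.42 M=[ 0.54 -0.19  0.05] [-84.3  -2.3 179.6]
  57.0 t=27.98 stop=False F=[ 0.2  2.8 -1.3] Fr=-1.3 Ft=0.5 dr=0.34 w=9.05 M=[ 0.54 -0.11  0.02] [-102.7   -2.8  169.8]
  51.0 t=28.50 stop=False F=[-0.2  3.4 -2.2] Fr=-1.7 Ft=1.5 dr=0.29 w=9.02 M=[ 0.41 -0.13  0.  ] [-119.6   -3.3  158.2]
  45.0 t=29.02 stop=False F=[ 0.4  2.1 -2.8] Fr=-2.3 Ft=1.6 dr=0.22 w=9.08 M=[ 0.33 -0.21 -0.01] [-135.4   -3.7  144.9]
  39.0 t=29.55 stop=False F=[ 0.   2.5 -2.6] Fr=-1.8 Ft=1.9 dr=0.13 w=9.21 M=[ 0.23 -0.2   0.02] [-149.7   -4.1  129.8]
  33.0 t=30.07 stop=False F=[ 0.3  1.  -1.9] Fr=-1.4 Ft=1.3 dr=0.06 w=8.78 M=[ 0.15 -0.13  0.03] [-162.5   -4.4  113.5]
  27.0 t=30.60 stop=False F=[-0.7  1.6  0.2] Fr=0.7 Ft=0.1 dr=0.01 w=9.27 M=[ 0.2  -0.12 -0.03] [-173.3   -4.7   95.9]
  21.0 t=31.12 stop=False F=[-0.1  0.9 -2. ] Fr=-0.7 Ft=1.9 dr=0.03 w=9.54 M=[ 0.12 -0.1   0.01] [-182.3   -4.9   77.2]
  15.0 t=31.65 stop=False F=[ 0.1  1.8 -1.2] Fr=-0.5 Ft=1.1 dr=0.01 w=8.94 M=[ 0.26 -0.06  0.  ] [-189.4   -5.1   57.7]
  10.0 t=32.12 stop=False F=[-0.1  2.2 -1.7] Fr=-0.3 Ft=1.7 dr=-0.01 w=9.39 M=[ 0.36 -0.01  0.04] [-193.8   -5.2   40.9]
   6.0 t=32.52 stop=False F=[-1.5  2.1 -1. ] Fr=1.3 Ft=1.2 dr=-0.02 w=9.47 M=[0.36 0.11 0.05] [-196.2   -5.3   27.3]
0.027847810165522853
```

View pics/s7.png

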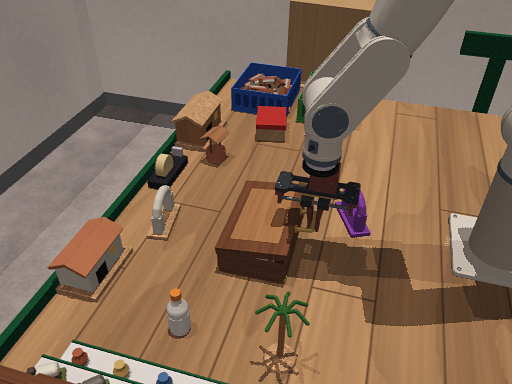

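S7 shows the lid almost shut and the gripper clear of the purple arch. Closing the last few degrees slowly, until a firm stop.

```bash
python3 - <<'E'
from arc import *
D=np.array([0,0,62.6])
for a,r in [(3,30),(1.2,20),(-3,12)]:
    st,fr=go(np.radians(a),D,0.03,r,fs=12)
    if st: break
env.hold(.3); s=env.read_state();print(s['force'],s['tool_pos'],s['time_s'])
snap('side','s8')
im=cv2.imread('pics/s8.png');cv2.imwrite('pics/s8p.png',cv2.resize(im[150:290,200:340],None,fx=4,fy=4,interpolation=cv2.INTER_CUBIC))
E
```

```text
3.0 t=33.06 stop=False F=[-1.9  3.2 -0.3] Fr=1.8 Ft=0.5 dr=0.03 w=9.14 M=[0.39 0.32 0.04] [-197.4   -5.3   17.1]
   1.2 t=33.52 stop=False F=[-2.5  2.6 -2.1] Fr=2.3 Ft=2.2 dr=0.03 w=9.23 M=[0.38 0.41 0.02] [-197.9   -5.4   11. ]
  -3.0 t=34.21 stop=True F=[-1.5  0.9  8. ] Fr=1.3 Ft=-8.0 dr=0.03 w=9.16 M=[-0.02  0.26  0.03] [-198.2   -5.3    4.5]
[-1.48942707 -0.34243807  7.74071343] [431.58403058 120.57449008 126.09145443] 34.5083
```

View pics/s8p.png

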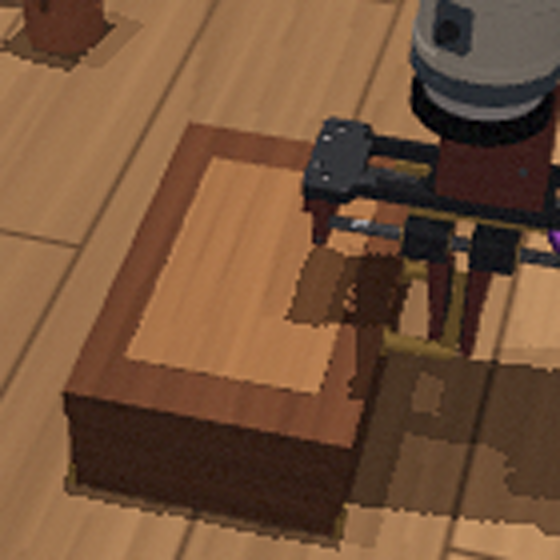

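The lid met a firm stop, reading 8 N upward against about −2 N of hanging load. I'll press briefly a little harder to confirm it is rigid, then raise.

```bash
python3 - <<'E'
from arc import *
p=env.read_state()['tool_pos']
print(env.move_l([p[0],p[1],p[2]-4],rate=8,f_stop=10)); env.hold(.3); s=env.read_state();print(s['force'],s['tool_pos'],s['time_s'])
D=np.array([0,0,62.6-1.5]);dr=0.0
for a in [2,7,13,19,25,31,37,41,45]:
    st,fr=go(np.radians(a),D,dr,50)
    dr+=np.clip(.04*fr,-.4,.4)
    if st: break
env.hold(.5);s=env.read_state();print(s['force'],s['tool_pos'],s['width'],dr)
snap('side','s9');snap('scene','c9');print(env.read_state()['time_s'])
im=cv2.imread('pics/s9.png');cv2.imwrite('pics/s9p.png',cv2.resize(im[130:290,180:340],None,fx=3.7,fy=3.7,interpolation=cv2.INTER_CUBIC))
E
```

```text
True
[-1.04942063 -0.23376807  7.85191762] [431.60972259 120.59299232 126.07770166] 35.0833
   2.0 t=35.42 stop=False F=[-1.8  2.4 -1.2] Fr=1.7 Ft=1.4 dr=0.00 w=9.16 M=[0.37 0.43 0.08] [-197.6   -5.3   14.2]
   7.0 t=35.91 stop=False F=[-0.1  1.1 -1.6] Fr=-0.2 Ft=1.6 dr=0.07 w=9.18 M=[0.25 0.43 0.  ] [-195.6   -5.3   31.4]
  13.0 t=36.48 stop=False F=[-1.6  2.9 -2. ] Fr=1.0 Ft=2.3 dr=0.06 w=8.98 M=[ 0.28  0.45 -0.  ] [-191.3   -5.2   51.6]
  19.0 t=37.04 stop=False F=[-2.8  2.2 -0.2] Fr=2.5 Ft=1.1 dr=0.10 w=9.17 M=[ 0.34  0.61 -0.03] [-185.    -5.    71.3]
  25.0 t=37.61 stop=False F=[-4.9  2.9 -1. ] Fr=3.9 Ft=3.1 dr=0.20 w=9.20 M=[0.4  1.02 0.04] [-176.5   -4.8   90.8]
  31.0 t=38.17 stop=False F=[-6.7  3.3  2.2] Fr=6.8 Ft=1.7 dr=0.35 w=8.96 M=[ 0.38  1.1  -0.03] [-166.4   -4.5  108.8]
  37.0 t=38.74 stop=False F=[-6.7  2.8  3.4] Fr=7.3 Ft=1.6 dr=0.62 w=8.94 M=[ 0.43  1.19 -0.07] [-154.4   -4.1  125.9]
  41.0 t=39.17 stop=False F=[-6.2  3.2  1.8] Fr=5.7 Ft=2.9 dr=0.91 w=9.11 M=[ 0.37  1.15 -0.03] [-145.4   -3.9  136.7]
  45.0 t=39.59 stop=False F=[-6.4  2.9  2.7] Fr=6.3 Ft=2.7 dr=1.14 w=9.32 M=[0.41 1.24 0.04] [-135.7   -3.6  146.8]
[-7.13307976  2.20732939  4.17296962] [493.96660312 122.30471798 266.7925479 ] 9.341025258808001 1.391148751139293
40.1917
```

View pics/s9p.png

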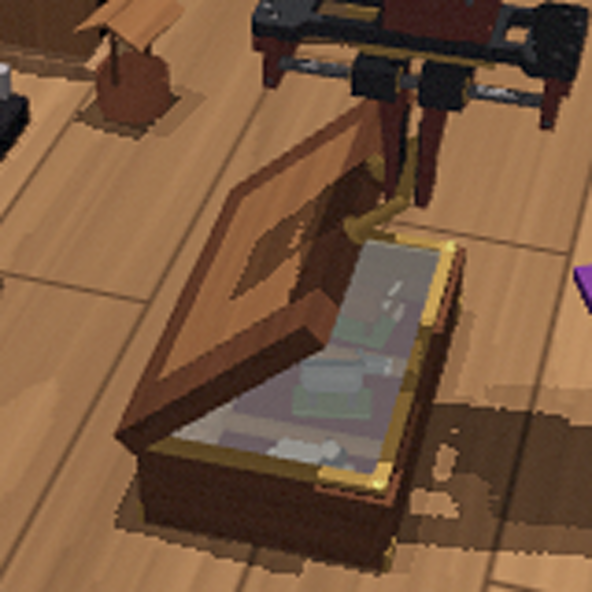

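View pics/c9.png

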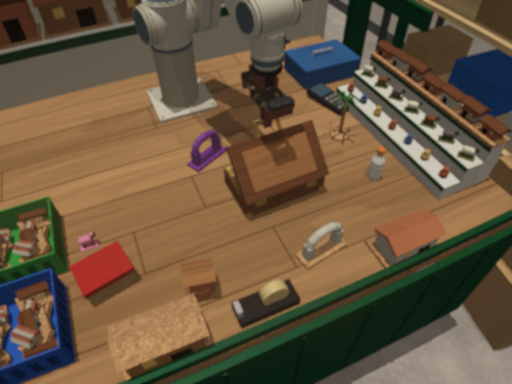

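S9 shows the wooden lid held near 45°, the glazed lid flat on the rim, and the animals standing beneath it. C9 shows the other objects where they were. One last steadiness check, then I'll hand in.

```bash
python3 - <<'E'
from arc import *
env.hold(.3);s=env.read_state();r=s['tool_pos']-H
for d in(61.1,62.6):print(np.degrees(np.arctan2(r[2]-d,-r@e))-2.02)
print(s['width'],s['force'],s['dq'].round(4)); workorder.sign_off()
E
```

```text
45.17285113899447
44.879155294155474
8.719717026571121 [-5.94722334  2.09018805  3.86228788] [ 0.0006  0.0005  0.     -0.0011 -0.0003 -0.0013]
the job is handed in; nothing more can be done
```

The job is done and handed in at about 40.5 s of the 61 s. The lamb stands upright on the pad, both lids were shut, and the wooden lid is back up at about 45° and still held by its bar.

- **Lamb:** I gripped it by its flat sides, set it on the pad head to the front and let it go. The wrist and side pictures then showed it upright and centred. After the lids were raised it was still visible under the glass.
- **Lowering:** I took the wooden lid down by its bar in small steps. The force stayed under about 5 N until it met a firm stop. A second press of 10 N moved it only about 0.01 mm.
- **Raising:** The pictures showed the glazed lid lying flat on the rim and the other objects where they were.
- **Final state:** The wooden lid is at 44.9 to 45.2°. The arm was still, the grip was 8.7 mm wide on the bar, and the steady force was about 7 N.

**Small disagreements:**
- At the shut stop, the bar measured about 2.5 mm lower than the 66 mm in the description. I put that down to calibration or slip in the grip.
- The pad height from pairs of views scattered from about 2 to 14 mm (39 mm for one pad corner matched with the side camera, which cannot see that corner past the case wall). The touch at placing, about 1 mm below the expected height, settled it.
- The gripped bar read about 9 mm instead of 10.

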